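# Push in the side tray of a table easel and lock it with the knob under the shelf

### The arm

A 6-joint arm with a two-finger parallel gripper is mounted at the origin on the work surface. World frame = base frame: x ahead of the robot, y to its left, z up, the work surface at z = 0. Lengths are in m, angles in rad, forces in N, time in s.
With the tool pointing down it reaches from about 0.35 to 0.975 m from the base axis. Payload 4.9 kg.
Tool frame: the origin (TCP) lies at the very end of the fingers, on their centre line; the grasp point (between the pads) lies 19 mm behind it; z points along the fingers, y is the line along which they close (so a half turn about z gives the same grasp; the last joint's range is limited). The gripper opens to 85 mm and grips with 20 to 120 N. Pads are 22 mm wide; open, the fingers measure 114 mm over their backs; the gripper's body (76 mm by 85 mm) begins 54 mm behind the grasp point. The pads swing forward as they close: fully open they stand 13 mm farther back than shut.
Start: joints at [-1.223, 0.053, 1.613, -0, 1.476, -0.119], TCP at [0.281, -0.558, 0.231] pointing down, gripper open.
Joint ranges: [-3.01, 3.01], [-1.01, 2.22], [0.06, 2.58], [-1.02, 4.17], [0.09, 2.62], [-3.14, 3.14]. Speed limits (rad/s): [2.57, 2.57, 3.14, 3.14, 3.14, 3.14].

### API

Orientations are given as a rotation vector (axis times angle).
In Python, from station import * gives the robot as it stands.
- The arm moves only by the shell command python3 -m crank 'ROWS' [OPENING] [FORCE]. ROWS is JSON, a list of rows, each an object with "offset": the shift along the tool's x, y, z in m, a list of three; "twist": the turn, a rotation vector about the tool's x, y, z in degrees, a list of three. In form: [{"offset": [x, y, z], "twist": [rx, ry, rz]}, ...]. A call has 1 to 20 rows; each row is the pose to reach, as a shift and turn from the pose commanded when the call began, along the tool's axes at that moment; what a row does not reach only later rows make up. A row lasts 1/8 s, in which the tool goes at most 62.5 mm and 10.7 degrees, less where a joint would pass 70% of its speed; a pose out of reach is approached as far as the arm can. A call with a gripper value outside its range is refused whole. OPENING is the opening, from 0 (shut) to 1 (fully open), set as the call begins (- or left out, the last holds). The fingers move at their own pace and stop on an object; FORCE is the grip in N (left out, the last holds). Time passes only in rows, so rows that repeat a pose let the fingers close. It gives the time, the measured TCP pose, the force, the opening and the grip force at its end, in the units of the state.
- get_obs(): the state, without advancing time (a new reading comes with each control period).
- get_image(name): name is "side" or "top"; returns the picture (384x512x3 uint8, red, green, blue); there is no depth.
- get_calibration(name): a dict with "intrinsics" (3x3 intrinsics, pixels), "world_from_camera" (4x4, takes a point from camera to world coordinates). Camera axes: x right, y up, looking along -z (the intrinsics and any distortion apply to the point x, -y, -z); pixel columns grow to the right and rows downward; lengths in m; the calibration is good to about 2 mm. A picture is of the moment at which its call begins. get_calibration takes no time and is no camera call.
- finish_job(): hands the job in; it is judged then, once.
Trained networks look in the newest picture that a camera, given by its name, has taken for a name from the list of things; names that differ only in an ending like _2 or _b are one class to them, and where a whole thing is asked for, a point or a joint stands for the part that bears it (a point fixed in the world has none). Each returns a list of dicts, best first, with "confidence" (0 to 1); they miss things now and then, are a little off and sometimes report something else, mostly with a low value. They report only what shows in the picture. A call takes as long as a camera call.
- cut_out(query, camera): "region" (384x512 bool, what is visible of it) and "rect" ([centre column, centre row, width, height] in pixels, round what is visible of it).
The state is a dict: "t": time; "q": joint angles; "dq": joint speeds; "effort": joint torques, N m; "tool_pos": TCP position; "tool_rot": TCP orientation; "contact_force": force on the tool from outside, world axes, zero at the start; "wrist_torque": the same for the moment, N m; "opening": finger opening in m; "grip_force": force on a finger pad.
Only numpy, scipy, OpenCV 4.12 (cv2) and the standard library are available. Lean on these libraries where they do the work, as an engineer would, in place of code of your own. Each camera call takes 0.05 s, during which the arm holds its last target. There are 200 camera calls.

### The job

The side tray of the table easel is loose and has been left partly pulled out: push it gently all the way in until its edge meets the end of the shelf, then lock it there by turning the four-armed knob under the shelf's front edge (anticlockwise seen from above) until it has gone firm, without forcing it. Keep the little cup on the tray upright, leave the other things where they are, and let go of everything.

Things in the scene. Friction and masses are not known exactly. Their poses are not given: they have to be found in the camera images.
- easel: Low wooden table easel, fixed. Origin on the table under its shelf's front edge; x runs from that edge away from the worker, y along the shelf to the left, z up. The shelf, 10 mm thick, top 150 mm above the table: x 0 to 85, y -200 to +100 mm; a 9 mm ledge along its back, then the painting board rising at 24 degrees. Side legs begin at x = 56 mm.
- shelf_end (a point): Point on the shelf's left end face, at its top, where the tray comes home (easel frame 23.5, 100, 150 mm).
- channel_mouth (a point): Mouth of the channel under the shelf, in which the tray's bar slides: middle of its floor at the left end (easel frame 23.5, 100, 128 mm). Channel: x 0 to 55 mm, as long as the shelf, underside 124 mm above the table; below it only the knob, then free air.
- tray: Loose wooden side tray, 0.2 to 0.3 kg, on a flat slide bar 34 x 10 mm in the channel; play 1.5 mm each side, 1.6 mm up and down, so it droops a little. It slides with a few N. Origin on the bar's underside and centre line, below the plate's inner edge; y outward along the bar, z up. Plate: x -55 to 55, y 0 to 120, z 10 to 20 mm, rims 6 mm high at front and back. It starts 25 to 55 mm out.
- tray_inner_edge (a point): Middle of the tray plate's inner edge, on its top face (tray frame 0, 0, 20 mm). It touches the shelf's end face when the tray is home.
- tray_outer_end (a point): Where to push the tray, towards its -y: middle of the outer face of its end board (tray frame 0, 120, 19 mm). The end board is 110 mm wide, 22 mm high (z 10 to 32 mm), 8 mm thick.
- knob: Cross handle (black hub, steel arms) of the clamp screw, under the shelf's front. Origin on its upright axis, mid-height of the arms (easel frame 23.5, -50, about 112 mm; rises 8 mm a turn). Four round arms, 11 mm thick, along its own +x, +y, -x, -y, ends 66 mm from the axis: one turned to the front sticks out 42 mm before the shelf's edge and can be pushed sideways from above, arm after arm. z is up.
- screw: Clamp screw that the knob turns; origin at the top of its 16 mm shoe, in the channel, hidden. Turned anticlockwise from above (front arms go to the easel's -y) it rises to the bar, lifts it 1.6 mm, pinches it to the shelf: 1.5 to 3.2 rad in all, not known beforehand. It runs at 0.11 to 0.15 Nm, then stiffens within 0.2 rad: 0.3 Nm is firm (7 N at 45 mm), 0.5 Nm is forced. It holds when let go.
- dipper: Small steel cup, 44 mm wide, 24 mm tall, standing free on the tray. Origin at the centre of its underside, z is up.
- eraser: White eraser, 40 x 18 x 12 mm, lying on the back of the shelf. A bystander, to be left alone; origin at the centre of its underside.
- sanding_block: Cork block, 55 x 20 x 20 mm, lying on the back of the shelf. A bystander, to be left alone; origin at the centre of its underside.
- brush_pot: Black pot with brushes, 72 mm wide, up to 220 mm tall, on the table right of the easel. A bystander, to be left alone; origin at the centre of its underside.
- spirit_bottle: Amber bottle, 60 mm wide, 160 mm tall, on the table behind the tray. A bystander, to be left alone; origin at the centre of its underside.
- medium_jar: Glass jar, 60 mm wide, 70 mm tall, on the table left behind the tray. A bystander, to be left alone; origin at the centre of its underside.
- paint_tube: Aluminium paint tube, 108 x 32 x 20 mm, lying on the table under the tray. A bystander, to be left alone; origin at the centre of its underside.
- palette_knife: Palette knife, 200 mm long, lying on the table in front of the easel. A bystander, to be left alone; origin at the centre of its underside.

How it is judged:
On the way, in this order (a step that is already met when the one before it is completed fails the run):
1. the loose tray is pushed home against the end of the shelf (y of tray_inner_edge in the frame of easel below 0.1025 m and contact force between screw and tray below 20 N), for 0.2 s.
2. the knob is turned until its screw grips the tray's bar, the tray still home (y of tray_inner_edge in the frame of easel below 0.1025 m and contact force between screw and tray above 40 N), for 0.2 s.
At the end, for the whole second after the job is handed in: The tray is home (no more than 2.5 mm between its inner edge and the end of the shelf), at rest, and clamped by the screw with more than 40 N; the cup stands upright on it; nothing is being held (all of step 2 and linear speed of tray below 0.01 m/s and angle between dipper's own z axis and vertical below 0.2 rad); the robot touches nothing.
It fails at once if the screw is forced: it presses on the bar with more than 320 N (contact force between screw and tray above 320 N).
It fails at once if the tray is shoved with more than 25 N (contact force between the fingers and tray above 25 N).
It fails at once if the knob is forced with more than 25 N (contact force between the fingers and knob above 25 N).
It fails at once if the cup is tipped over or falls off the tray (angle between dipper's own z axis and vertical above 0.5 rad or height (world z) of dipper below 0.12 m).
It fails at once if another thing is shifted by more than 40 mm (distance of any of eraser, sanding_block, brush_pot, spirit_bottle, medium_jar, paint_tube, palette_knife from where it was at the start of the episode above 0.04 m).
It also fails if it takes over 64 s, if anything falls off the work surface, if the arm or the gripper's body presses on something with over 40 N, if the wrist force passes 120 N, or if a joint passes its speed limit or range.

## Working session

There is one attempt and no reset: what is moved stays moved. The work goes in short steps, Python scripts to look and compute and a shell command to move; the robot and the scene stay as the last step left them, time stands still between calls to the robot, and variables do not carry over. Pictures are saved under pics/ and viewed, at most 10 in all, crops included, and the job is handed in when it is done.

```bash
mkdir -p pics; ls
python3 - <<'E'
from station import *
import cv2,numpy as np
np.set_printoptions(precision=4,suppress=True)
for c in("side","top"):
    cv2.imwrite(f"pics/{c}0.png",get_image(c)[:,:,::-1]); k=get_calibration(c); print(k["intrinsics"],k["world_from_camera"],[x for x in k if x not in("intrinsics","world_from_camera")])
    for n in("easel","tray","knob","dipper"):
        for r in cut_out(n,c)[:2]: print(c,n,round(r["confidence"],2),np.round(r["rect"],1))
o=get_obs(); print(o)
E
```

```text
pics
[[406.8253   0.     258.5157]
 [  0.     406.8253 186.651 ]
 [  0.       0.       1.    ]] [[-0.9493  0.1514 -0.2754  0.273 ]
 [-0.3142 -0.4705  0.8245  0.7179]
 [-0.0047  0.8693  0.4943  0.5588]
 [ 0.      0.      0.      1.    ]] []
side easel 0.9 [200.2 154.2 174.9 154.1]
side easel 0.73 [280.  169.4  22.7  15. ]
side tray 0.95 [222.8 202.8  76.3  47.8]
side knob 0.42 [279.6 168.9  24.6  19.8]
side dipper 0.57 [213.8 193.3  23.   19.2]
[[463.9767   0.     253.241 ]
 [  0.     463.9767 190.694 ]
 [  0.       0.       1.    ]] [[-0.0097  0.9971 -0.0759  0.4914]
 [-0.9999 -0.0101 -0.0054 -0.0504]
 [-0.0062  0.0758  0.9971  1.0876]
 [ 0.      0.      0.      1.    ]] []
top easel 0.65 [301.9 130.5 162.4 197.7]
top easel 0.26 [177.8 188.9  20.4  22.9]
top tray 0.72 [184.2 201.8  84.6  54.7]
top tray 0.48 [207.6 227.6  46.4  17.9]
top knob 0.7 [402.1 175.1  60.9  44.3]
top knob 0.47 [295.5 220.4  48.6  18.9]
top dipper 0.7 [175.6 187.2  21.9  20.5]
{'t': 0.5, 'q': array([-1.223 ,  0.0527,  1.6129,  0.    ,  1.476 , -0.119 ]), 'dq': array([ 0.0005,  0.0008, -0.0011,  0.0011, -0.0005,  0.    ]), 'effort': array([ -0.0003, -39.3215, -37.0026,  -0.0001,   0.0014,  -0.    ]), 'tool_pos': array([ 0.2813, -0.5581,  0.2313]), 'tool_rot': array([-3.0564, -0.7266, -0.0001]), 'contact_force': array([-0.7352,  0.2116, -0.6812]), 'wrist_torque': array([ 0.0231,  0.0468, -0.022 ]), 'grip_force': 0.0, 'opening': 0.08529220770747245}
```

Run:
```python
import cv2
a=cv2.imread("pics/top0.png");b=cv2.imread("pics/side0.png")
cv2.imwrite("pics/top1.png",cv2.resize(a[20:270,120:440],None,fx=2.4,fy=2.4,interpolation=cv2.INTER_CUBIC))
cv2.imwrite("pics/side1.png",cv2.resize(b[60:290,90:350],None,fx=2.6,fy=2.6,interpolation=cv2.INTER_CUBIC))
```

```text
(no output)
```

View pics/top1.png

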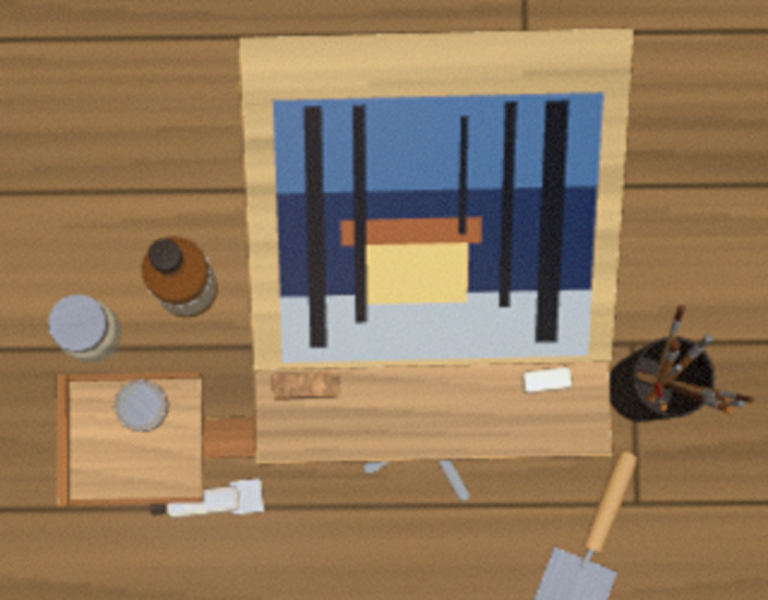

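View pics/side1.png

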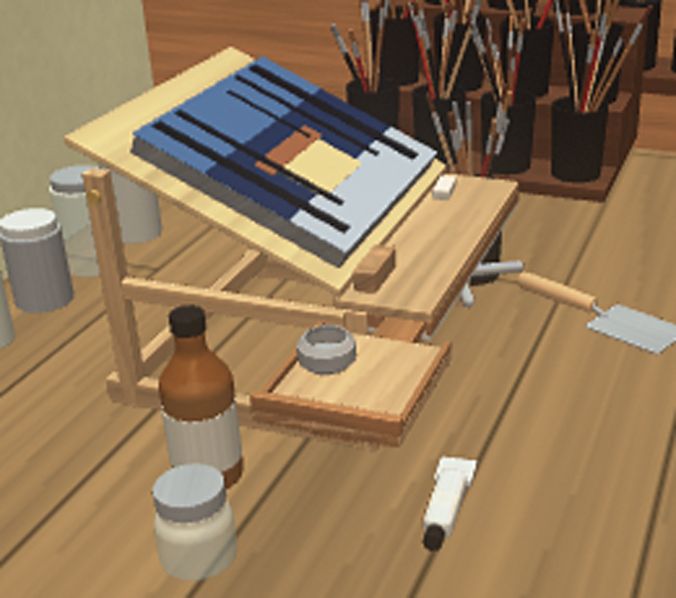

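The top view shows the shelf's front edge from crop pixel (258,462) to (610,457). The tray lies to its left, with its end board at column ~58-68. A knob arm sticks out to the front with its end at (462,497), and a second shows at (370,468). The side view confirms that the cup stands at the back of the tray.

```bash
cat > h.py <<'E'
import numpy as np
from station import *
def ray(c,u,v,z):
    k=get_calibration(c);K=k["intrinsics"];T=k["world_from_camera"]
    d=np.array([(u-K[0,2])/K[0,0],-(v-K[1,2])/K[1,1],-1.]);d=T[:3,:3]@d;o=T[:3,3]
    return o+d*(z-o[2])/d[2]
def top(u,v,z): return ray("top",120+(u+.5)/2.4-.5,20+(v+.5)/2.4-.5,z)
def side(u,v,z): return ray("side",90+(u+.5)/2.6-.5,60+(v+.5)/2.6-.5,z)
E
python3 - <<'E'
from h import *
np.set_printoptions(precision=4,suppress=True)
P=dict(FL=(258,462,.15),FR=(610,457,.15),BL=(253,364,.158),ti_b=(203,376,.152),ti_f=(203,500,.152),to_b=(57,375,.16),to_f=(59,505,.16),arm1=(463,498,.112),arm2=(368,470,.112))
W={k:top(*p) for k,p in P.items()}
for k in W: print(k,W[k])
print("side FL",side(430,320,.15),"FR",side(519,181,.15),"to_f",side(402,432,.16),"arm tip",side(521,266,.112), "arm2",side(469,304,.112))
l=W["FL"]-W["FR"];print("len",np.linalg.norm(l)); yh=l/np.linalg.norm(l); xh=np.array([yh[1],-yh[0],0]);
O=(W["FL"]+W["FR"])/2+yh*.05; O[2]=0
print("yaw",np.degrees(np.arctan2(xh[1],xh[0])),"O",O)
for k in W: d=W[k]-O; print(k,d@xh,d@yh)
print("knob",O+.0235*xh-.05*yh)
E
```

```text
FL [0.5197 0.0077 0.15  ]
FR [ 0.521  -0.2883  0.15  ]
BL [0.6018 0.0109 0.158 ]
ti_b [0.5927 0.0536 0.152 ]
ti_f [0.4883 0.0538 0.152 ]
to_b [0.594  0.1753 0.16  ]
to_f [0.4853 0.1727 0.16  ]
arm1 [ 0.4877 -0.1688  0.112 ]
arm2 [ 0.5129 -0.0862  0.112 ]
side FL [0.5126 0.0226 0.15  ] FR [ 0.52   -0.2871  0.15  ] to_f [0.4758 0.1877 0.16  ] arm tip [ 0.4862 -0.1692  0.112 ] arm2 [ 0.5112 -0.0805  0.112 ]
len 0.2959398058475576
yaw 0.24766091697395218 O [ 0.5201 -0.0903  0.    ]
FL -1.6272925175536772e-17 0.09796990292377877
FR -1.6306959215500925e-17 -0.1979699029237788
BL 0.08209997437910341 0.10087479801197366
ti_b 0.07323389046011575 0.14363409682539602
ti_f -0.031230836761155643 0.14426121367083306
to_b 0.0750039848104803 0.26525879682677
to_f -0.03367635807829993 0.26316392652189163
arm1 -0.03277993049694812 -0.07833249100890535
arm2 -0.007203091339418091 0.004128295956579063
knob [ 0.5438 -0.1402  0.    ]
```

```bash
cat >> h.py <<'E'
from scipy.spatial.transform import Rotation as R
def to(p,yaw=0):
    o=get_obs();r=R.from_rotvec(o["tool_rot"]);g=R.from_euler("z",yaw,degrees=True)*R.from_rotvec([np.pi,0,0])
    print("offset",np.round(r.inv().apply(np.array(p)-o["tool_pos"]),4),"twist",np.round((r.inv()*g).as_rotvec(degrees=True),2))
E
python3 -c "
from h import *
to([.5437,.225,.26])"
```

```text
offset [ 0.5868 -0.5812 -0.0287] twist [-0.   -0.   26.75]
```

```bash
python3 -m crank '[{"offset":[0,0,-0.03],"twist":[0,0,0]},{"offset":[0.587,-0.581,-0.029],"twist":[0,0,26.75]},{"offset":[0.587,-0.581,-0.029],"twist":[0,0,26.75]},{"offset":[0.587,-0.581,-0.029],"twist":[0,0,26.75]},{"offset":[0.587,-0.581,-0.029],"twist":[0,0,26.75]},{"offset":[0.587,-0.581,-0.029],"twist":[0,0,26.75]},{"offset":[0.587,-0.581,-0.029],"twist":[0,0,26.75]},{"offset":[0.587,-0.581,-0.029],"twist":[0,0,26.75]},{"offset":[0.587,-0.581,-0.029],"twist":[0,0,26.75]},{"offset":[0.587,-0.581,-0.029],"twist":[0,0,26.75]},{"offset":[0.587,-0.581,-0.029],"twist":[0,0,26.75]},{"offset":[0.587,-0.581,-0.029],"twist":[0,0,26.75]},{"offset":[0.587,-0.581,-0.029],"twist":[0,0,26.75]},{"offset":[0.587,-0.581,-0.029],"twist":[0,0,26.75]},{"offset":[0.587,-0.581,-0.029],"twist":[0,0,26.75]},{"offset":[0.587,-0.581,-0.029],"twist":[0,0,26.75]},{"offset":[0.587,-0.581,-0.029],"twist":[0,0,26.75]},{"offset":[0.587,-0.581,-0.029],"twist":[0,0,26.75]}]' 0; python3 -c "
from h import *
to([.5437,.215,.137])"
```

```text
t: 2.75
tool_pos: [0.544, 0.2235, 0.2606]
tool_rot: [3.141, -0.003, 0.001]
contact_force: [-0.4, 0.1, 0.0]
opening: 0.0002
grip_force: 0.0
offset [-0.0003  0.0085  0.1236] twist [ 0.01 -0.02 -0.11]
```

```bash
python3 -m crank '[{"offset":[0,0,0.06],"twist":[0,0,0]},{"offset":[0,0,0.1],"twist":[0,0,0]},{"offset":[0,0,0.123],"twist":[0,0,0]},{"offset":[0,0,0.123],"twist":[0,0,0]},{"offset":[0,0.01,0.123],"twist":[0,0,0]},{"offset":[0,0.018,0.123],"twist":[0,0,0]},{"offset":[0,0.024,0.123],"twist":[0,0,0]},{"offset":[0,0.027,0.123],"twist":[0,0,0]},{"offset":[0,0.027,0.123],"twist":[0,0,0]}]'
python3 - <<'E'
from h import *
import cv2
a=get_image("side");b=get_image("top")
x=cv2.resize(a[120:270,130:330],(800,600),interpolation=cv2.INTER_CUBIC);cv2.imwrite("pics/s2.png",x[:,:,::-1])
E
```

```text
t: 3.88
tool_pos: [0.5441, 0.1977, 0.1375]
tool_rot: [-3.141, 0.001, -0.0]
contact_force: [-0.3, 0.0, -0.7]
opening: -0.0003
grip_force: 0.0
```

View pics/s2.png

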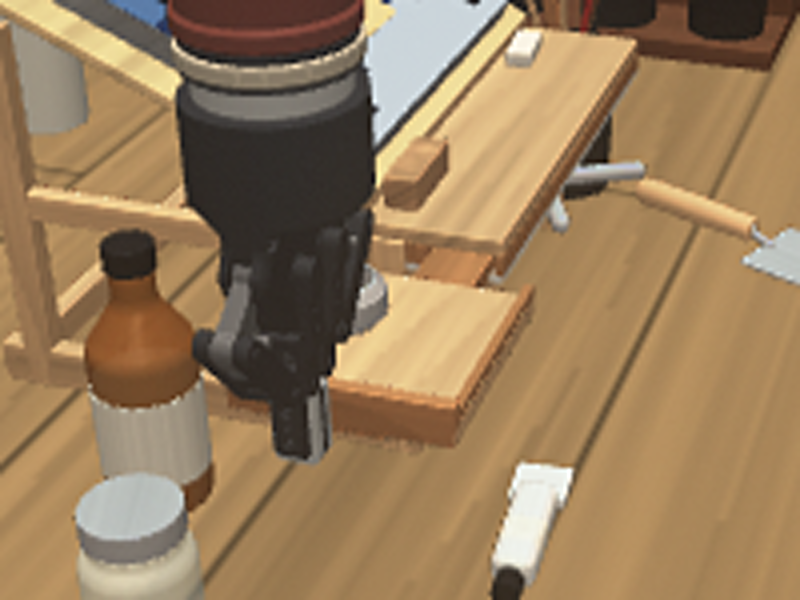

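The fingers stand in front of the middle of the end board and are clear of it. The cup is upright behind them and the bottle is clear. I'll push slowly.

```bash
python3 -m crank '[{"offset":[0,0.002,0],"twist":[0,0,0]},{"offset":[0,0.004,0],"twist":[0,0,0]},{"offset":[0,0.006,0],"twist":[0,0,0]},{"offset":[0,0.008,0],"twist":[0,0,0]},{"offset":[0,0.010,0],"twist":[0,0,0]},{"offset":[0,0.012,0],"twist":[0,0,0]},{"offset":[0,0.014,0],"twist":[0,0,0]},{"offset":[0,0.016,0],"twist":[0,0,0]}]'
```

```text
t: 4.97
tool_pos: [0.544, 0.182, 0.1374]
tool_rot: [-3.141, -0.0, -0.0]
contact_force: [-0.2, 3.1, -0.4]
opening: -0.0003
grip_force: 1.5
```

```bash
python3 -m crank '[{"offset":[0,0.003,0],"twist":[0,0,0]},{"offset":[0,0.006,0],"twist":[0,0,0]},{"offset":[0,0.009,0],"twist":[0,0,0]},{"offset":[0,0.012,0],"twist":[0,0,0]}]'
```

```text
t: 5.48
tool_pos: [0.5441, 0.1699, 0.1375]
tool_rot: [-3.141, 0.0, -0.0]
contact_force: [-0.3, 4.0, 0.8]
opening: 0.0002
grip_force: 2.1
```

```bash
python3 -m crank '[{"offset":[0,0.003,0],"twist":[0,0,0]},{"offset":[0,0.006,0],"twist":[0,0,0]},{"offset":[0,0.009,0],"twist":[0,0,0]},{"offset":[0,0.012,0],"twist":[0,0,0]},{"offset":[0,0.014,0],"twist":[0,0,0]},{"offset":[0,0.016,0],"twist":[0,0,0]}]'
```

```text
t: 6.22
tool_pos: [0.5442, 0.154, 0.1377]
tool_rot: [-3.141, 0.0, -0.001]
contact_force: [0.8, 5.6, 2.9]
opening: -0.0
grip_force: 2.7
```

```bash
python3 -m crank '[{"offset":[0,0.001,0],"twist":[0,0,0]},{"offset":[0,0.002,0],"twist":[0,0,0]},{"offset":[0,0.003,0],"twist":[0,0,0]},{"offset":[0,0.004,0],"twist":[0,0,0]}]'
```

```text
t: 6.72
tool_pos: [0.5442, 0.1501, 0.1377]
tool_rot: [-3.141, 0.0, -0.001]
contact_force: [0.4, 5.4, 3.2]
opening: 0.0
grip_force: 2.7
```

Run:
```python
from h import *
import cv2
a=get_image("top")
x=cv2.resize(a[150:260,120:267],(800,600),interpolation=cv2.INTER_CUBIC);cv2.imwrite("pics/t3.png",x[:,:,::-1])
```

```text
(no output)
```

View pics/t3.png

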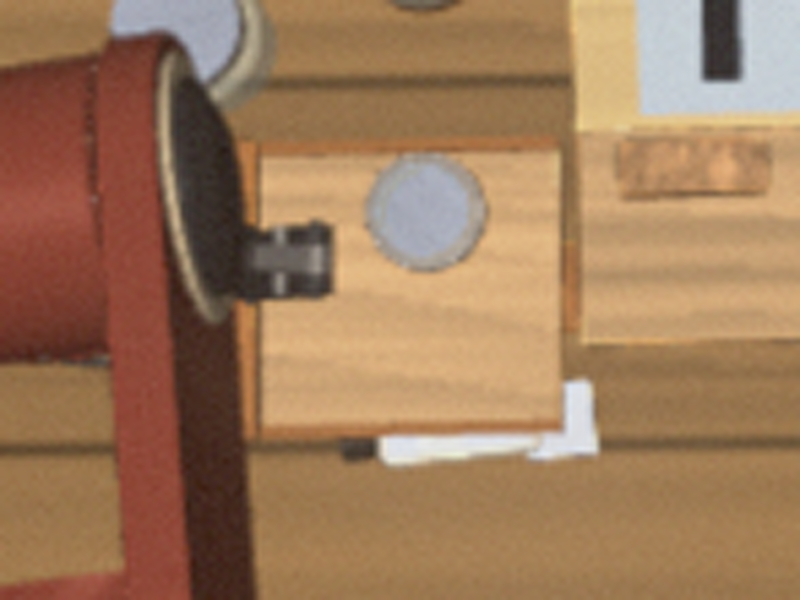

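The tray is square to the shelf and the gap is about 18 crop px, or 6-7 mm. The cup is standing.

```bash
python3 -m crank '[{"offset":[0,0.001,0],"twist":[0,0,0]},{"offset":[0,0.002,0],"twist":[0,0,0]},{"offset":[0,0.003,0],"twist":[0,0,0]},{"offset":[0,0.004,0],"twist":[0,0,0]}]'
```

```text
t: 7.28
tool_pos: [0.5443, 0.1461, 0.1378]
tool_rot: [-3.141, 0.0, -0.001]
contact_force: [-0.2, 6.1, 3.0]
opening: -0.0001
grip_force: 2.7
```

```bash
python3 -m crank '[{"offset":[0,0.0005,0],"twist":[0,0,0]},{"offset":[0,0.001,0],"twist":[0,0,0]}]'
```

```text
t: 7.52
tool_pos: [0.5442, 0.1451, 0.1378]
tool_rot: [-3.141, -0.0, -0.001]
contact_force: [0.8, 4.7, 2.8]
opening: 0.0001
grip_force: 2.7
```

```bash
python3 -m crank '[{"offset":[0,0.0005,0],"twist":[0,0,0]},{"offset":[0,0.001,0],"twist":[0,0,0]}]'
```

```text
t: 7.78
tool_pos: [0.5443, 0.1441, 0.1378]
tool_rot: [-3.141, -0.0, -0.001]
contact_force: [0.4, 5.9, 2.6]
opening: -0.0001
grip_force: 2.7
```

```bash
python3 -m crank '[{"offset":[0,0.0005,0],"twist":[0,0,0]},{"offset":[0,0.001,0],"twist":[0,0,0]}]'
```

```text
t: 8.02
tool_pos: [0.5443, 0.1431, 0.1378]
tool_rot: [-3.141, 0.0, -0.001]
contact_force: [-0.9, 6.5, 3.4]
opening: -0.0002
grip_force: 3.3
```

```bash
python3 -m crank '[{"offset":[0,0.0005,0],"twist":[0,0,0]}]'
```

```text
t: 8.15
tool_pos: [0.5442, 0.1431, 0.1378]
tool_rot: [-3.14, 0.0, -0.001]
contact_force: [-0.0, 8.4, 2.9]
opening: -0.0003
grip_force: 4.0
```

```bash
python3 -m crank '[{"offset":[0,0.0005,0],"twist":[0,0,0]}]'
```

```text
t: 8.28
tool_pos: [0.5442, 0.1431, 0.1378]
tool_rot: [-3.139, -0.0, -0.001]
contact_force: [-0.4, 9.8, 2.7]
opening: -0.0002
grip_force: 4.7
```

```bash
python3 -m crank '[{"offset":[0,0.0005,0],"twist":[0,0,0]}]'
```

```text
t: 8.4
tool_pos: [0.5441, 0.143, 0.1379]
tool_rot: [-3.138, -0.0, -0.001]
contact_force: [-1.5, 10.8, 2.5]
opening: -0.0
grip_force: 5.4
```

The tray met the end of the shelf at TCP y = 0.143, as predicted, and the force rises there. I'll release it, lift, and go to the front.

```bash
python3 -m crank '[{"offset":[0,-0.01,0],"twist":[0,0,0]},{"offset":[0,-0.03,0],"twist":[0,0,0]},{"offset":[0,-0.03,-0.06],"twist":[0,0,0]},{"offset":[0,-0.03,-0.12],"twist":[0,0,0]},{"offset":[-0.02,0.03,-0.12],"twist":[0,0,0]},{"offset":[-0.046,0.267,-0.12],"twist":[0,0,0]},{"offset":[-0.046,0.267,-0.12],"twist":[0,0,0]},{"offset":[-0.046,0.267,-0.12],"twist":[0,0,0]},{"offset":[-0.046,0.267,-0.12],"twist":[0,0,0]},{"offset":[-0.046,0.267,-0.12],"twist":[0,0,0]},{"offset":[-0.046,0.267,-0.12],"twist":[0,0,0]}]'
python3 - <<'E'
from h import *
import cv2
a=get_image("top");b=get_image("side")
x=np.hstack([cv2.resize(a[150:260,170:350],(400,244)),cv2.resize(b[100:210,200:380],(400,244))]);cv2.imwrite("pics/m4.png",x[:,:,::-1])
to([.498,-.125,.1])
E
```

```text
t: 9.78
tool_pos: [0.498, -0.125, 0.2569]
tool_rot: [-3.141, 0.0, 0.001]
contact_force: [-0.0, 0.1, -0.4]
opening: 0.0
grip_force: 0.0
offset [-1.000e-04  7.000e-04  1.571e-01] twist [-0.01  0.03  0.1 ]
```

View pics/m4.png

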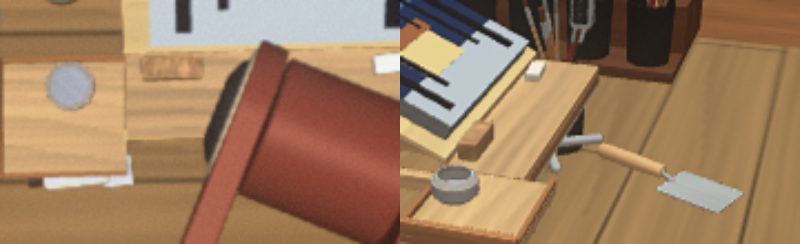

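The tray is flush with the shelf, the cup is upright, and the knob arms are unchanged. I'll descend between the two front arms.

```bash
python3 -m crank '[{"offset":[0,0,0.04],"twist":[0,0,0]},{"offset":[0,0,0.08],"twist":[0,0,0]},{"offset":[0,0,0.11],"twist":[0,0,0]},{"offset":[0,0,0.13],"twist":[0,0,0]},{"offset":[0,0,0.145],"twist":[0,0,0]},{"offset":[0,0,0.157],"twist":[0,0,0]},{"offset":[0,0,0.157],"twist":[0,0,0]}]'
python3 - <<'E'
from h import *
import cv2
b=get_image("side")
x=cv2.resize(b[90:210,220:380],(800,600),interpolation=cv2.INTER_CUBIC);cv2.imwrite("pics/s5.png",x[:,:,::-1])
E
```

```text
t: 10.75
tool_pos: [0.4976, -0.1251, 0.0996]
tool_rot: [-3.141, -0.001, 0.002]
contact_force: [0.5, 0.2, -0.1]
opening: -0.0002
grip_force: 0.0
```

View pics/s5.png

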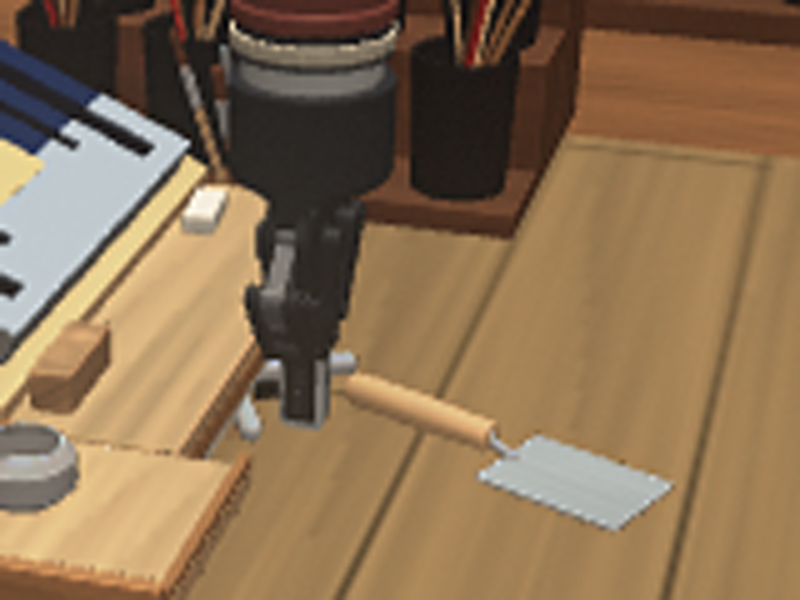

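The fingers stand between the two front arms, just in front of the shelf's edge. I'll push toward -y.

```bash
python3 -m crank '[{"offset":[0,0.004,0],"twist":[0,0,0]},{"offset":[0,0.008,0],"twist":[0,0,0]},{"offset":[0,0.011,0],"twist":[0,0,0]},{"offset":[0,0.014,0],"twist":[0,0,0]},{"offset":[0,0.016,0],"twist":[0,0,0]},{"offset":[0,0.018,0],"twist":[0,0,0]},{"offset":[0,0.020,0],"twist":[0,0,0]}]'
```

```text
t: 11.68
tool_pos: [0.4979, -0.1452, 0.1002]
tool_rot: [-3.14, -0.0, 0.0]
contact_force: [0.7, 3.3, 1.3]
opening: 0.0001
grip_force: 1.4
```

```bash
python3 -m crank '[{"offset":[0,0.002,0],"twist":[0,0,0]},{"offset":[0,0.004,0],"twist":[0,0,0]},{"offset":[0,0.006,0],"twist":[0,0,0]},{"offset":[0,0.008,0],"twist":[0,0,0]}]'
```

```text
t: 12.18
tool_pos: [0.4978, -0.1537, 0.1001]
tool_rot: [-3.141, 0.0, 0.001]
contact_force: [-0.8, 3.2, -0.3]
opening: 0.0002
grip_force: 1.2
```

```bash
python3 -m crank '[{"offset":[0,0.002,0],"twist":[0,0,0]},{"offset":[0,0.004,0],"twist":[0,0,0]},{"offset":[0,0.006,0],"twist":[0,0,0]},{"offset":[0,0.008,0],"twist":[0,0,0]}]'
```

```text
t: 12.68
tool_pos: [0.4979, -0.1618, 0.1003]
tool_rot: [3.142, -0.0, -0.0]
contact_force: [-0.0, 2.8, 0.1]
opening: 0.0002
grip_force: 1.1
```

```bash
python3 -m crank '[{"offset":[0,-0.006,0],"twist":[0,0,0]},{"offset":[0,-0.008,-0.04],"twist":[0,0,0]},{"offset":[0,-0.05,-0.05],"twist":[0,0,0]},{"offset":[0,-0.09,-0.05],"twist":[0,0,0]},{"offset":[0,-0.1,-0.05],"twist":[0,0,0]},{"offset":[0,-0.1,-0.03],"twist":[0,0,0]},{"offset":[0,-0.1,-0.01],"twist":[0,0,0]},{"offset":[0,-0.1,0],"twist":[0,0,0]},{"offset":[0,-0.095,0],"twist":[0,0,0]},{"offset":[0,-0.09,0],"twist":[0,0,0]}]'
python3 - <<'E'
from h import *
import cv2
b=get_image("side")
x=cv2.resize(b[90:210,220:380],(800,600),interpolation=cv2.INTER_CUBIC);cv2.imwrite("pics/s6.png",x[:,:,::-1])
E
```

```text
t: 13.92
tool_pos: [0.4986, -0.0724, 0.1012]
tool_rot: [3.141, -0.0, 0.002]
contact_force: [-0.1, 0.6, 0.9]
opening: 0.0002
grip_force: 0.0
```

View pics/s6.png

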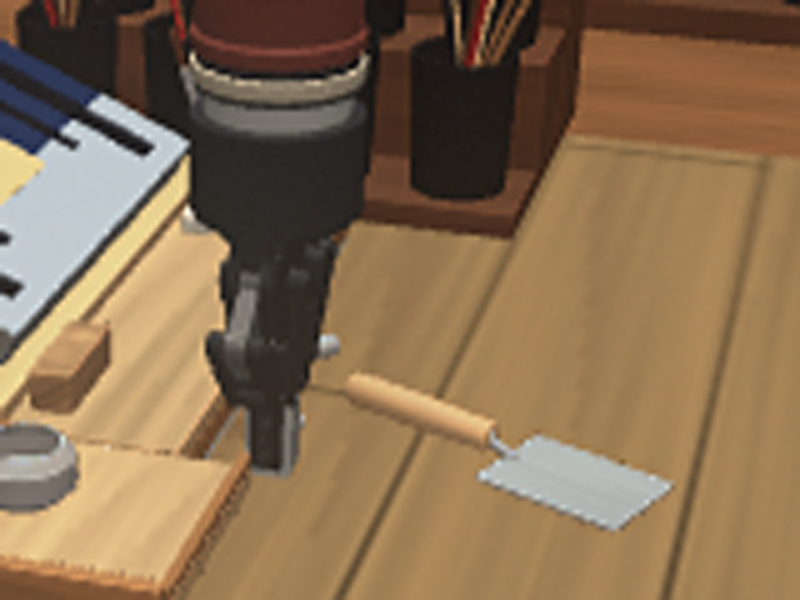

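The fingers are on the +y side of the second arm, with its tip just visible at (303,418). I'll push on.

```bash
python3 -m crank '[{"offset":[0,0.003,0],"twist":[0,0,0]},{"offset":[0,0.006,0],"twist":[0,0,0]},{"offset":[0,0.009,0],"twist":[0,0,0]},{"offset":[0,0.012,0],"twist":[0,0,0]},{"offset":[0,0.015,0],"twist":[0,0,0]},{"offset":[0,0.018,0],"twist":[0,0,0]},{"offset":[0,0.021,0],"twist":[0,0,0]},{"offset":[0,0.024,0],"twist":[0,0,0]}]'
```

```text
t: 14.98
tool_pos: [0.4967, -0.0947, 0.0993]
tool_rot: [-3.139, -0.0, 0.005]
contact_force: [-1.0, 2.9, -1.0]
opening: -0.0
grip_force: 1.3
```

```bash
python3 -m crank '[{"offset":[0,0.003,0],"twist":[0,0,0]},{"offset":[0,0.006,0],"twist":[0,0,0]},{"offset":[0,0.009,0],"twist":[0,0,0]},{"offset":[0,0.012,0],"twist":[0,0,0]},{"offset":[0,0.015,0],"twist":[0,0,0]},{"offset":[0,0.018,0],"twist":[0,0,0]},{"offset":[0,0.021,0],"twist":[0,0,0]},{"offset":[0,0.024,0],"twist":[0,0,0]}]'
```

```text
t: 15.98
tool_pos: [0.4978, -0.1198, 0.1002]
tool_rot: [-3.142, 0.0, 0.001]
contact_force: [-2.0, 2.6, 0.3]
opening: -0.0002
grip_force: 1.4
```

```bash
python3 -m crank '[{"offset":[0,0.002,0],"twist":[0,0,0]},{"offset":[0,0.004,0],"twist":[0,0,0]}]'
```

```text
t: 16.23
tool_pos: [0.4977, -0.1236, 0.1003]
tool_rot: [-3.141, 0.0, 0.001]
contact_force: [-3.5, 3.9, 0.9]
opening: 0.0002
grip_force: 1.8
```

```bash
python3 -m crank '[{"offset":[0,0.002,0],"twist":[0,0,0]},{"offset":[0,0.004,0],"twist":[0,0,0]}]'
```

```text
t: 16.48
tool_pos: [0.4978, -0.1277, 0.1003]
tool_rot: [-3.142, -0.0, 0.001]
contact_force: [-3.7, 3.2, 2.1]
opening: 0.0
grip_force: 1.9
```

```bash
python3 -m crank '[{"offset":[0,0.002,0],"twist":[0,0,0]},{"offset":[0,0.004,0],"twist":[0,0,0]}]'
```

```text
t: 16.73
tool_pos: [0.4981, -0.1318, 0.1004]
tool_rot: [3.141, -0.0, 0.0]
contact_force: [-2.9, 3.7, 0.8]
opening: -0.0004
grip_force: 1.9
```

```bash
python3 -m crank '[{"offset":[0,0.002,0],"twist":[0,0,0]},{"offset":[0,0.004,0],"twist":[0,0,0]}]'
```

```text
t: 16.98
tool_pos: [0.4984, -0.1358, 0.1006]
tool_rot: [3.141, -0.0, 0.002]
contact_force: [-1.3, 3.8, 1.5]
opening: 0.0003
grip_force: 1.7
```

```bash
python3 -m crank '[{"offset":[0,0.002,0],"twist":[0,0,0]},{"offset":[0,0.003,0],"twist":[0,0,0]}]'
```

```text
t: 17.23
tool_pos: [0.4987, -0.1388, 0.1007]
tool_rot: [3.141, -0.0, 0.003]
contact_force: [0.9, 3.3, 0.4]
opening: -0.0002
grip_force: 1.4
```

```bash
python3 -m crank '[{"offset":[0,0.002,0],"twist":[0,0,0]},{"offset":[0,0.003,0],"twist":[0,0,0]}]'
```

```text
t: 17.48
tool_pos: [0.4981, -0.1417, 0.1003]
tool_rot: [3.142, -0.0, 0.0]
contact_force: [1.4, 3.2, 1.2]
opening: -0.0003
grip_force: 1.4
```

```bash
python3 -m crank '[{"offset":[0,0.002,0],"twist":[0,0,0]},{"offset":[0,0.003,0],"twist":[0,0,0]}]'
```

```text
t: 17.73
tool_pos: [0.4979, -0.1447, 0.1002]
tool_rot: [3.142, -0.0, -0.0]
contact_force: [0.2, 2.5, 0.5]
opening: 0.0003
grip_force: 1.3
```

```bash
python3 -m crank '[{"offset":[0,0.002,0],"twist":[0,0,0]},{"offset":[0,0.003,0],"twist":[0,0,0]}]'
```

```text
t: 17.98
tool_pos: [0.4978, -0.1477, 0.1001]
tool_rot: [-3.142, 0.0, 0.001]
contact_force: [-0.0, 3.0, 0.2]
opening: 0.0001
grip_force: 1.3
```

```bash
python3 -m crank '[{"offset":[0,0.002,0],"twist":[0,0,0]},{"offset":[0,0.003,0],"twist":[0,0,0]}]'
```

```text
t: 18.23
tool_pos: [0.4978, -0.1507, 0.1001]
tool_rot: [-3.142, 0.0, 0.001]
contact_force: [0.2, 3.0, 0.2]
opening: -0.0001
grip_force: 1.2
```

```bash
python3 -m crank '[{"offset":[0,0.002,0],"twist":[0,0,0]},{"offset":[0,0.003,0],"twist":[0,0,0]}]'
```

```text
t: 18.48
tool_pos: [0.4979, -0.1538, 0.1002]
tool_rot: [3.142, -0.0, -0.0]
contact_force: [-0.7, 2.8, -0.2]
opening: 0.0
grip_force: 1.2
```

```bash
python3 -m crank '[{"offset":[0,0.002,0],"twist":[0,0,0]},{"offset":[0,0.003,0],"twist":[0,0,0]}]'
```

```text
t: 18.73
tool_pos: [0.4979, -0.1568, 0.1003]
tool_rot: [3.141, -0.0, -0.0]
contact_force: [-0.9, 3.2, -0.3]
opening: -0.0002
grip_force: 1.1
```

```bash
python3 -m crank '[{"offset":[0,0.002,0],"twist":[0,0,0]},{"offset":[0,0.003,0],"twist":[0,0,0]}]'
```

```text
t: 18.98
tool_pos: [0.4979, -0.1598, 0.1003]
tool_rot: [3.141, -0.0, -0.0]
contact_force: [-0.1, 2.9, 0.5]
opening: 0.0
grip_force: 1.1
```

```bash
python3 -m crank '[{"offset":[0,0.002,0],"twist":[0,0,0]},{"offset":[0,0.003,0],"twist":[0,0,0]}]'
```

```text
t: 19.23
tool_pos: [0.4979, -0.1628, 0.1003]
tool_rot: [3.141, -0.0, -0.0]
contact_force: [-0.9, 3.0, 0.4]
opening: 0.0002
grip_force: 1.1
```

The torque is unchanged, so the screw isn't gripping yet (about 2 rad turned so far). I'll go to the next arm.

```bash
python3 -m crank '[{"offset":[0,-0.006,0],"twist":[0,0,0]},{"offset":[0,-0.008,-0.04],"twist":[0,0,0]},{"offset":[0,-0.05,-0.05],"twist":[0,0,0]},{"offset":[0,-0.09,-0.05],"twist":[0,0,0]},{"offset":[0,-0.101,-0.05],"twist":[0,0,0]},{"offset":[0,-0.101,-0.03],"twist":[0,0,0]},{"offset":[0,-0.101,-0.01],"twist":[0,0,0]},{"offset":[0,-0.101,0],"twist":[0,0,0]},{"offset":[0,-0.096,0],"twist":[0,0,0]},{"offset":[0,-0.091,0],"twist":[0,0,0]}]'
python3 - <<'E'
from h import *
import cv2
b=get_image("side")
x=cv2.resize(b[130:200,240:333],(800,600),interpolation=cv2.INTER_CUBIC);cv2.imwrite("pics/s7.png",x[:,:,::-1])
E
```

```text
t: 20.48
tool_pos: [0.4986, -0.0724, 0.1012]
tool_rot: [3.141, -0.0, 0.002]
contact_force: [-0.6, 0.8, 0.5]
opening: 0.0005
grip_force: 0.0
```

View pics/s7.png

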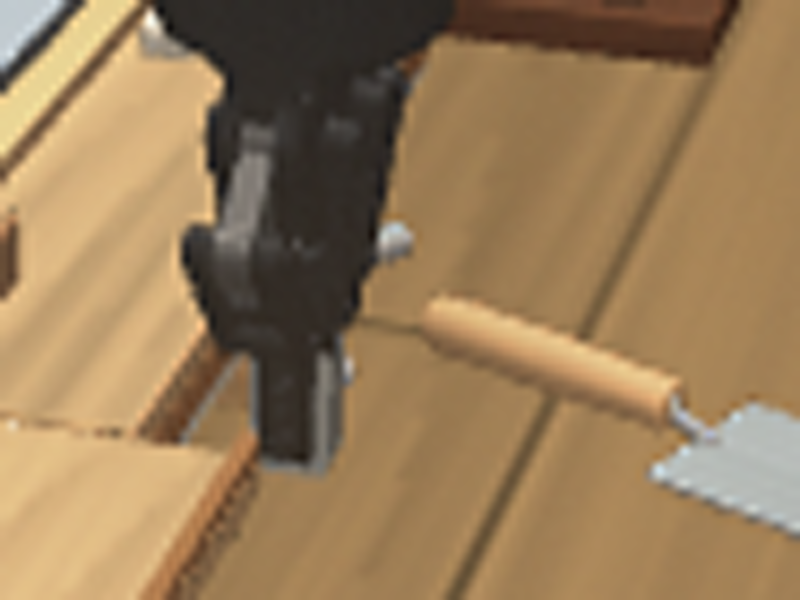

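```bash
python3 -m crank '[{"offset":[0,0.002,0],"twist":[0,0,0]},{"offset":[0,0.004,0],"twist":[0,0,0]},{"offset":[0,0.006,0],"twist":[0,0,0]},{"offset":[0,0.008,0],"twist":[0,0,0]},{"offset":[0,0.010,0],"twist":[0,0,0]}]'
```

```text
t: 21.15
tool_pos: [0.4979, -0.0817, 0.1002]
tool_rot: [-3.142, -0.0, 0.0]
contact_force: [-0.1, 0.1, 0.7]
opening: -0.0003
grip_force: 0.0
```

```bash
python3 -m crank '[{"offset":[0,0.002,0],"twist":[0,0,0]},{"offset":[0,0.003,0],"twist":[0,0,0]}]'
```

```text
t: 21.4
tool_pos: [0.4972, -0.0837, 0.0999]
tool_rot: [-3.139, 0.0, 0.003]
contact_force: [-2.7, 5.4, 2.3]
opening: 0.0004
grip_force: 2.7
```

```bash
python3 -m crank '[{"offset":[0,0.002,0],"twist":[0,0,0]},{"offset":[0,0.003,0],"twist":[0,0,0]}]'
```

```text
t: 21.65
tool_pos: [0.4973, -0.0868, 0.0997]
tool_rot: [-3.14, -0.0, 0.003]
contact_force: [-1.6, 3.7, -0.7]
opening: -0.0003
grip_force: 2.0
```

```bash
python3 -m crank '[{"offset":[0,0.002,0],"twist":[0,0,0]},{"offset":[0,0.003,0],"twist":[0,0,0]}]'
```

```text
t: 21.9
tool_pos: [0.4963, -0.0894, 0.0993]
tool_rot: [-3.138, 0.0, 0.007]
contact_force: [-3.8, 5.4, 0.6]
opening: -0.0001
grip_force: 3.0
```

The third arm's tip shows just right of the fingers at (345,370), and the tray is still flush. The force is a little higher; part of that is from pushing at the slanted tip (torque about 0.13 Nm). I'll continue in small steps.

```bash
python3 -m crank '[{"offset":[0,0.001,0],"twist":[0,0,0]},{"offset":[0,0.002,0],"twist":[0,0,0]}]'
```

```text
t: 22.15
tool_pos: [0.4962, -0.0914, 0.0991]
tool_rot: [-3.139, 0.0, 0.007]
contact_force: [-4.3, 6.1, -0.0]
opening: 0.0002
grip_force: 3.0
```

```bash
python3 -m crank '[{"offset":[0,0.001,0],"twist":[0,0,0]},{"offset":[0,0.002,0],"twist":[0,0,0]}]'
```

```text
t: 22.4
tool_pos: [0.4972, -0.0941, 0.0995]
tool_rot: [-3.14, -0.0, 0.003]
contact_force: [-0.7, 3.4, -0.9]
opening: 0.0006
grip_force: 1.3
```

```bash
python3 -m crank '[{"offset":[0,0.001,0],"twist":[0,0,0]},{"offset":[0,0.002,0],"twist":[0,0,0]}]'
```

```text
t: 22.65
tool_pos: [0.4982, -0.0968, 0.1004]
tool_rot: [3.141, -0.0, 0.001]
contact_force: [-0.2, 3.1, -1.3]
opening: -0.0002
grip_force: 1.2
```

```bash
python3 -m crank '[{"offset":[0,0.001,0],"twist":[0,0,0]},{"offset":[0,0.002,0],"twist":[0,0,0]}]'
```

```text
t: 22.9
tool_pos: [0.498, -0.0987, 0.1004]
tool_rot: [3.142, -0.0, 0.0]
contact_force: [-0.7, 3.4, -1.1]
opening: -0.0
grip_force: 1.2
```

```bash
python3 -m crank '[{"offset":[0,0.0015,0],"twist":[0,0,0]},{"offset":[0,0.003,0],"twist":[0,0,0]}]'
```

```text
t: 23.15
tool_pos: [0.498, -0.1017, 0.1004]
tool_rot: [-3.142, 0.0, -0.0]
contact_force: [-1.8, 3.4, 0.3]
opening: 0.0004
grip_force: 1.3
```

```bash
python3 -m crank '[{"offset":[0,0.0015,0],"twist":[0,0,0]},{"offset":[0,0.003,0],"twist":[0,0,0]}]'
```

```text
t: 23.4
tool_pos: [0.4979, -0.1047, 0.1003]
tool_rot: [-3.142, 0.0, 0.0]
contact_force: [-1.1, 2.8, -0.6]
opening: -0.0003
grip_force: 1.3
```

```bash
python3 -m crank '[{"offset":[0,0.0015,0],"twist":[0,0,0]},{"offset":[0,0.003,0],"twist":[0,0,0]}]'
```

```text
t: 23.65
tool_pos: [0.4979, -0.1077, 0.1003]
tool_rot: [-3.141, 0.0, 0.0]
contact_force: [-1.7, 2.8, 0.2]
opening: -0.0005
grip_force: 1.4
```

```bash
python3 -m crank '[{"offset":[0,0.0015,0],"twist":[0,0,0]},{"offset":[0,0.003,0],"twist":[0,0,0]}]'
```

```text
t: 23.9
tool_pos: [0.4978, -0.1107, 0.1002]
tool_rot: [-3.141, 0.0, 0.001]
contact_force: [-1.6, 2.8, 0.5]
opening: 0.0002
grip_force: 1.4
```

```bash
python3 -m crank '[{"offset":[0,0.0015,0],"twist":[0,0,0]},{"offset":[0,0.003,0],"twist":[0,0,0]}]'
```

```text
t: 24.15
tool_pos: [0.4978, -0.1137, 0.1002]
tool_rot: [-3.141, 0.0, 0.001]
contact_force: [-1.8, 2.9, 0.3]
opening: 0.0
grip_force: 1.5
```

```bash
python3 -m crank '[{"offset":[0,0.0015,0],"twist":[0,0,0]},{"offset":[0,0.003,0],"twist":[0,0,0]}]'
```

```text
t: 24.4
tool_pos: [0.4979, -0.1167, 0.1002]
tool_rot: [-3.142, 0.0, 0.0]
contact_force: [-1.7, 3.6, -0.6]
opening: 0.0002
grip_force: 1.5
```

```bash
python3 -m crank '[{"offset":[0,0.0015,0],"twist":[0,0,0]},{"offset":[0,0.003,0],"twist":[0,0,0]}]'
```

```text
t: 24.65
tool_pos: [0.4978, -0.1196, 0.1002]
tool_rot: [-3.141, 0.0, 0.001]
contact_force: [-1.7, 4.4, -1.2]
opening: -0.0001
grip_force: 1.8
```

```bash
python3 -m crank '[{"offset":[0,0.0015,0],"twist":[0,0,0]},{"offset":[0,0.003,0],"twist":[0,0,0]}]'
```

```text
t: 24.9
tool_pos: [0.4977, -0.1224, 0.1002]
tool_rot: [-3.141, 0.0, 0.001]
contact_force: [-4.8, 5.5, 1.6]
opening: 0.0002
grip_force: 2.6
```

```bash
python3 -m crank '[{"offset":[0,0.0015,0],"twist":[0,0,0]},{"offset":[0,0.003,0],"twist":[0,0,0]}]'
```

```text
t: 25.15
tool_pos: [0.4975, -0.1251, 0.1002]
tool_rot: [-3.14, -0.0, 0.002]
contact_force: [-4.1, 6.1, 2.5]
opening: 0.0001
grip_force: 3.2
```

It's stiffening. I'll take 1 mm steps now.

```bash
python3 -m crank '[{"offset":[0,0.0007,0],"twist":[0,0,0]},{"offset":[0,0.0015,0],"twist":[0,0,0]}]'
```

```text
t: 25.4
tool_pos: [0.4975, -0.1265, 0.1003]
tool_rot: [-3.14, -0.0, 0.002]
contact_force: [-4.6, 6.9, 2.7]
opening: -0.0002
grip_force: 3.4
```

```bash
python3 -m crank '[{"offset":[0,0.001,0],"twist":[0,0,0]}]'
```

```text
t: 25.52
tool_pos: [0.4975, -0.1274, 0.1002]
tool_rot: [-3.14, -0.0, 0.002]
contact_force: [-4.0, 7.2, 1.5]
opening: -0.0002
grip_force: 3.6
```

```bash
python3 -m crank '[{"offset":[0,0.001,0],"twist":[0,0,0]}]'
```

```text
t: 25.65
tool_pos: [0.4975, -0.1283, 0.1002]
tool_rot: [-3.14, -0.0, 0.002]
contact_force: [-4.1, 6.8, 1.8]
opening: 0.0002
grip_force: 3.7
```

```bash
python3 -m crank '[{"offset":[0,0.001,0],"twist":[0,0,0]},{"offset":[0,0.001,0],"twist":[0,0,0]}]'
```

```text
t: 25.9
tool_pos: [0.4975, -0.1294, 0.1003]
tool_rot: [-3.14, -0.0, 0.002]
contact_force: [-4.8, 6.0, 2.1]
opening: -0.0003
grip_force: 3.6
```

```bash
python3 -m crank '[{"offset":[0,0.001,0],"twist":[0,0,0]},{"offset":[0,0.001,0],"twist":[0,0,0]}]'
```

```text
t: 26.15
tool_pos: [0.4975, -0.1303, 0.1003]
tool_rot: [-3.14, -0.0, 0.002]
contact_force: [-4.4, 6.3, 2.4]
opening: 0.0002
grip_force: 3.8
```

```bash
python3 -m crank '[{"offset":[0,0.001,0],"twist":[0,0,0]},{"offset":[0,0.001,0],"twist":[0,0,0]}]'
```

```text
t: 26.4
tool_pos: [0.4976, -0.1313, 0.1003]
tool_rot: [-3.139, -0.0, 0.002]
contact_force: [-4.5, 7.0, 2.4]
opening: -0.0002
grip_force: 3.9
```

```bash
python3 -m crank '[{"offset":[0,0.001,0],"twist":[0,0,0]},{"offset":[0,0.001,0],"twist":[0,0,0]}]'
```

```text
t: 26.65
tool_pos: [0.4976, -0.1322, 0.1004]
tool_rot: [-3.139, -0.0, 0.002]
contact_force: [-4.4, 6.4, 2.1]
opening: -0.0
grip_force: 4.0
```

```bash
python3 -m crank '[{"offset":[0,0.001,0],"twist":[0,0,0]},{"offset":[0,0.0015,0],"twist":[0,0,0]}]'
```

```text
t: 26.9
tool_pos: [0.4977, -0.1335, 0.1004]
tool_rot: [-3.139, -0.0, 0.001]
contact_force: [-3.6, 7.9, 3.9]
opening: -0.0001
grip_force: 4.4
```

```bash
python3 -m crank '[{"offset":[0,0.001,0],"twist":[0,0,0]},{"offset":[0,0.0015,0],"twist":[0,0,0]}]'
```

```text
t: 27.15
tool_pos: [0.4978, -0.135, 0.1004]
tool_rot: [-3.139, -0.0, 0.001]
contact_force: [-3.8, 8.3, 2.3]
opening: -0.0001
grip_force: 4.5
```

```bash
python3 -m crank '[{"offset":[0,0.001,0],"twist":[0,0,0]},{"offset":[0,0.0015,0],"twist":[0,0,0]}]'
```

```text
t: 27.4
tool_pos: [0.498, -0.1363, 0.1005]
tool_rot: [-3.139, -0.0, 0.0]
contact_force: [-2.9, 8.8, 3.2]
opening: 0.0001
grip_force: 4.7
```

The torque is about 0.3 Nm, so the knob is firm. I'll let go and lift clear.

```bash
python3 -m crank '[{"offset":[0,-0.003,0],"twist":[0,0,0]},{"offset":[0,-0.01,0],"twist":[0,0,0]},{"offset":[-0.01,-0.012,-0.05],"twist":[0,0,0]},{"offset":[-0.03,-0.012,-0.1],"twist":[0,0,0]},{"offset":[-0.06,0.03,-0.16],"twist":[0,0,0]},{"offset":[-0.1,0.08,-0.16],"twist":[0,0,0]},{"offset":[-0.1,0.13,-0.16],"twist":[0,0,0]},{"offset":[-0.1,0.13,-0.16],"twist":[0,0,0]},{"offset":[-0.1,0.13,-0.16],"twist":[0,0,0]}]'
python3 - <<'E'
from h import *
import cv2
a=get_image("top");b=get_image("side")
x=np.hstack([cv2.resize(a[150:260,150:330],(400,244)),cv2.resize(b[100:230,170:350],(400,244))]);cv2.imwrite("pics/m8.png",x[:,:,::-1])
E
```

```text
t: 28.52
tool_pos: [0.3981, -0.2679, 0.2605]
tool_rot: [3.141, -0.001, 0.001]
contact_force: [-0.4, -0.1, -0.1]
opening: -0.0003
grip_force: 0.0
```

View pics/m8.png

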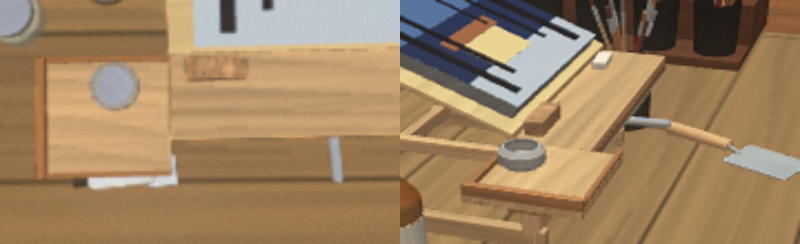

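The tray is flush, the cup is upright, and the knob arm points to the front. The robot is clear of everything.

```bash
python3 -c "
from station import *
print(finish_job())"
```

```text
the job is handed in; nothing more can be done
None
```

The tray is pushed home against the shelf, the knob is turned about 2.8 rad to firm (roughly 0.3 Nm, estimated from the push force), and the cup stands upright; nothing is being held and the job is handed in, though no verdict was returned.

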